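Switch on the kitchen scale, change its unit and zero the ramekin

TASK

An empty ramekin stands on the kitchen scale; make the scale ready to weigh filling into it. Press down the raised end of the wide rocker to switch it on, then the raised end of the narrow rocker to change the unit, both until they stay fully over, then press the long bar key fully down for a moment to zero the dish, and let it spring back. Leave the round key alone, only touch and lift nothing, and do not shift the ramekin or the other things around.

Things in the scene. Friction and masses are not known exactly. Their poses are not given: they have to be found in the camera images.
- scale: white kitchen scale, 250 x 250 mm, top face 32 mm above the table, does not move. Origin: centre of its underside; x from its control strip to the pan (away from the robot), y left, z up; yaw up to 26 degrees. Four grey controls in a row on the strip, 85 mm along -x, at y = -90, -30, 30, 90 mm, in an order that changes from run to run; told apart by shape.
- pan (a point): centre of the top of the scale's round steel pan, 170 mm across, 42 mm above the table
- wide_rocker (a joint): the wide rocker, grey plastic, 36 mm wide (scale y), 48 mm long (scale x), hinged across its middle 11 mm above the scale's top face: a shallow V of two 24 mm wings. In rad: 0 = off (wing nearest the robot up 23 degrees, tip 9 mm above the hinge, the other level), 0.40 = on (near wing level, the other up). Starts at 0 to 0.05. 1.5 to 4 N tips it; it stays where left. On above 0.32.
- wide_rocker_press (a point): point on the upper face of the raised near wing of the wide rocker, 14 mm from its hinge: the place to press, midway across its width. It moves with the wing and sinks about 5 mm as the rocker goes from off to on, where the wing face is level, 11 mm above the scale's top face.
- narrow_rocker (a joint): the narrow rocker, grey plastic, 16 mm wide (scale y), 48 mm long (scale x), hinged across its middle 11 mm above the scale's top face: a shallow V of two 24 mm wings. In rad: 0 = off (wing nearest the robot up 23 degrees, tip 9 mm above the hinge, the other level), 0.40 = on (near wing level, the other up). Starts at 0 to 0.05. 1.5 to 4 N tips it; it stays where left. On above 0.32.
- narrow_rocker_press (a point): point on the upper face of the raised near wing of the narrow rocker, 14 mm from its hinge: the place to press, midway across its width. It moves with the wing and sinks about 5 mm as the rocker goes from off to on, where the wing face is level, 11 mm above the scale's top face.
- bar_key (a joint): spring key with a long rectangular bar cap, 44 mm along scale y by 18 mm along x, standing 12 mm above the scale's top face. Joint value in m: 0 up, 0.005 fully down; 1.5 N starts it, 4.5 N holds it fully down; springs back. Counts as pressed above 0.0035.
- bar_key_top (a point): centre of the top of the bar key
- round_key (a joint): spring key with a round cap, 24 mm across, same height, travel and spring as the bar key. To be left alone. Joint value in m: 0 up, 0.005 down.
- round_key_top (a point): centre of the top of the round key
- ramekin: white ceramic ramekin, 84 mm across the rim, 45 mm high, standing loose on the scale pan; origin centre of its underside
- measuring_cup: glass measuring cup with a side handle, 88 mm across, 105 mm high, loose on the table to the left (+y) of the scale; origin centre of its underside
- pie_tin: round aluminium pie tin, 200 mm across, 30 mm high, loose to the right (-y) of the scale; origin centre of its underside
- dough_cutter: steel ring cutter, 70 mm across, 40 mm high, loose by the near left corner of the scale; origin centre of its underside
- spoon: spoon lying loose across the table in front of the scale; origin under its middle
- empanada_press: orange plastic empanada press, lying open, 204 mm long, 132 mm across, 18 mm high, loose to the right; origin centre of its underside
There are look-alikes about, which are no part of the job. Leave any pink or purple look-alike of the ramekin alone.

How it is judged:
By the outcome, as a careful person would: the job done as asked, in the order asked, and still so for the second after the job is handed in, with the robot touching nothing.
It also fails if it takes over 38 s, if anything falls off the work surface, if the arm or the gripper's body presses on something with over 40 N, if the wrist force passes 120 N, or if a joint passes its speed limit or range.

ROBOT

A 6-joint arm with a two-finger parallel gripper is mounted at the origin on the work surface. World frame = base frame: x ahead of the robot, y to its left, z up, the work surface at z = 0. Lengths are in m, angles in rad, forces in N, time in s.
With the tool pointing down it reaches from about 0.375 to 0.9 m from the base axis. Payload 3.1 kg.
Tool frame: the origin (TCP) lies midway between the tips of the shut fingers; the grasp point (between the pads) lies 19 mm behind it; z points along the fingers, y is the line along which they close (so a half turn about z gives the same grasp; the last joint's range is limited). The gripper opens to 87 mm and grips with 3 to 60 N. Pads are 19 mm wide; open, the fingers measure 117 mm over their backs; the gripper's body (75 mm by 190 mm) begins 51 mm behind the grasp point.
Start: joints at [-1.335, 0.527, 1.433, -0, 1.181, -0.178], TCP at [0.251, -0.572, 0.223] pointing down, gripper open.
Joint ranges: [-3.08, 3.08], [-0.75, 2.2], [0.22, 2.44], [-1.43, 4.57], [0, 2.65], [-2.85, 2.85]. Speed limits (rad/s): [2.79, 2.79, 3.14, 3.14, 3.14, 3.14].

INTERFACE

Orientations are given as a unit quaternion [x, y, z, w].
In Python, from rig import robot gives the robot as it stands.
- The arm moves only by the shell command python3 -m jog 'ROWS' [FORCE]. ROWS is a JSON object of lists of equal length, an entry for each row: "dp": the shift along the tool's x, y, z in mm, a list of three; "delta_rot": the turn, a rotation vector about the tool's x, y, z in rad, a list of three; "gripper": the opening, from -1 (shut) to 1 (fully open). A call has 1 to 12 rows; each row is the pose to reach, as a shift and turn from the pose commanded when the call began, along the tool's axes at that moment; what a row does not reach only later rows make up. A row lasts 1/10 s, in which the tool goes at most 50 mm and 8.59 degrees, less where a joint would pass 70% of its speed; a pose out of reach is approached as far as the arm can. A call with a gripper value outside its range is refused whole. The fingers move at their own pace and stop on an object; FORCE is the grip in N (left out, the last holds). Time passes only in rows, so rows that repeat a pose let the fingers close. It gives the time, the measured TCP pose, the force, the opening and the grip force at its end, in the units of the state.
- robot.get_obs(): the state, without advancing time (a new reading comes with each control period).
- robot.camera(name): name is "side" or "top" or "wrist"; returns the picture (420x560x3 uint8, red, green, blue); there is no depth.
- robot.camera_model(name): a dict with "fx", "fy", "cx", "cy" (pixels), "xyz" and "orientation" of the camera in the world; the wrist camera has in their place "T_tool_cam" (4x4, takes a point from camera to tool coordinates, whose origin is the TCP and whose axes are the flange's). Camera axes: x right, y down, z forward; pixel columns grow to the right and rows downward; lengths in m; the calibration is good to about 2 mm. The wrist camera is an equidistant fisheye: a pixel r from the principal point sees the ray r / f radians off the axis. A picture is of the moment at which its call begins: read the wrist's pose just before it. camera_model takes no time and is no camera call.
- robot.hand_in(): hands the job in; it is judged then, once.
Trained networks look in the newest picture that a camera, given by its name, has taken for a name from the list of things; names that differ only in an ending like _2 or _b are one class to them, and where a whole thing is asked for, a point or a joint stands for the part that bears it (a point fixed in the world has none). Each returns a list of dicts, best first, with "score" (0 to 1); they miss things now and then, are a little off and sometimes report something else, mostly with a low value. They report only what shows in the picture. A call takes as long as a camera call. They do not tell look-alikes from the thing itself.
- robot.search_frame(name, camera): "rect" ([left, top, right, bottom] in pixels, round what is visible of it).
The state is a dict: "time": time; "q": joint angles; "joint_velocities": joint speeds; "joint_torque": joint torques, N m; "position": TCP position; "tool_rot": TCP orientation; "ft_force": force on the tool from outside, world axes, zero at the start; "moment": the same for the moment, N m; "grip_width": finger opening in m; "grip_force": force on a finger pad.
Only numpy, scipy, OpenCV 4.12 (cv2) and the standard library are available. Lean on these libraries where they do the work, as an engineer would, in place of code of your own. Each camera call takes 0.05 s, during which the arm holds its last target. There are 200 camera calls.

## Working session

There is one attempt and no reset: what is moved stays moved. The work goes in short steps, Python scripts to look and compute and a shell command to move; the robot and the scene stay as the last step left them, time stands still between calls to the robot, and variables do not carry over. Pictures are saved under pics/ and viewed, at most 10 in all, crops included, and the job is handed in when it is done.

```bash
mkdir -p pics
cat > h.py <<'E'
import numpy as np,cv2
from rig import robot
from scipy.spatial.transform import Rotation as R
def snap(n,f): 
    im=robot.camera(n); cv2.imwrite('pics/'+f,im[:,:,::-1]); return im
def toplane(n,px,z):
    m=robot.camera_model(n); px=np.atleast_2d(px).astype(float)
    d=np.c_[(px[:,0]-m['cx'])/m['fx'],(px[:,1]-m['cy'])/m['fy'],np.ones(len(px))]
    d=R.from_quat(m['orientation']).apply(d); o=np.array(m['xyz'])
    return o+d*((z-o[2])/d[:,2])[:,None]
def proj(n,P):
    m=robot.camera_model(n); c=R.from_quat(m['orientation']).inv().apply(np.atleast_2d(P)-np.array(m['xyz']))
    return np.c_[c[:,0]/c[:,2]*m['fx']+m['cx'],c[:,1]/c[:,2]*m['fy']+m['cy']]
E
python3 - <<'E'
from h import *
snap('top','top.png')
for n in ['scale','wide_rocker','narrow_rocker','bar_key','round_key','ramekin','pan']:
    try: print(n,[(np.round(d['rect']).tolist(),round(d['score'],2)) for d in robot.search_frame(n,'top')[:3]])
    except Exception as e: print(n,e)
snap('side','side.png')
print(robot.camera_model('top'),robot.camera_model('side'))
o=robot.get_obs();print(o['time'],o['position'],o['tool_rot'])
E
```

```text
scale [([204.0, 142.0, 295.0, 232.0], 0.93), ([226.0, 206.0, 241.0, 211.0], 0.73), ([152.0, 150.0, 194.0, 180.0], 0.73)]
wide_rocker [([266.0, 211.0, 273.0, 225.0], 0.6), ([244.0, 206.0, 258.0, 223.0], 0.45)]
narrow_rocker [([266.0, 211.0, 273.0, 226.0], 0.59)]
bar_key [([228.0, 207.0, 240.0, 215.0], 0.6)]
round_key [([208.0, 203.0, 221.0, 213.0], 0.4)]
ramekin [([236.0, 163.0, 268.0, 189.0], 0.83), ([128.0, 182.0, 155.0, 210.0], 0.78), ([274.0, 250.0, 301.0, 278.0], 0.64)]
pan [([208.0, 145.0, 291.0, 233.0], 0.84)]
{'fx': 503.73003059310685, 'fy': 503.73003059310685, 'cx': 273.6332869941268, 'cy': 216.2637827672553, 'xyz': array([ 0.37354816, -0.07346017,  1.64617867]), 'orientation': array([-0.69676509,  0.71531495, -0.04216161,  0.03263955])} {'fx': 437.0082631341597, 'fy': 437.0082631341597, 'cx': 284.87936458884394, 'cy': 213.4223762744689, 'xyz': array([0.5332732 , 0.53100536, 0.87817707]), 'orientation': array([-0.01900887,  0.94549743, -0.32506228,  0.00278907])}
0.45 [ 0.25129537 -0.57217276  0.22245517] [ 9.78677804e-01  2.05401429e-01 -7.13606102e-06 -9.29970461e-05]
```

View pics/top.png

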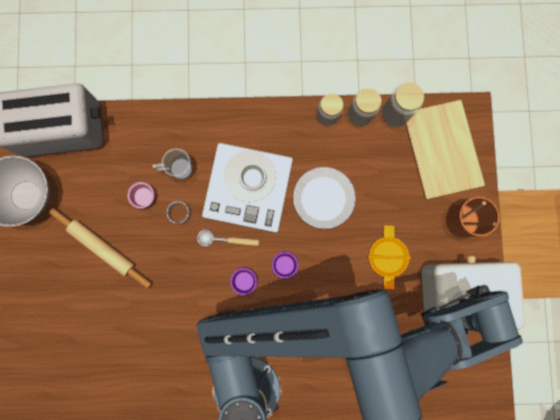

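View pics/side.png

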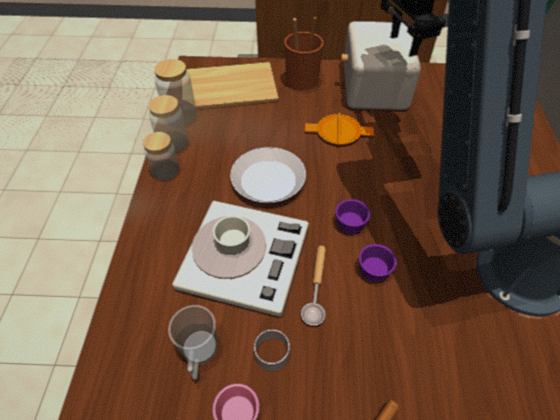

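Top view: the strip on the scale shows four controls: about (214,207), (233,210), (251,214), (270,217). I'll fit the scale pose and view enlarged crops with the predicted points.

```bash
cat > fit.py <<'E'
from h import *
from scipy.optimize import least_squares
im={n:cv2.imread(f'pics/{n}.png') for n in('top','side')}
sq=np.array([[1,1],[1,-1],[-1,-1],[-1,1]])*.125
def W(p,L):
    c,s=np.cos(p[2]),np.sin(p[2]); L=np.atleast_2d(L).astype(float)
    return np.c_[p[0]+c*L[:,0]-s*L[:,1],p[1]+s*L[:,0]+c*L[:,1],L[:,2]]
top=np.c_[sq,np.full(4,.032)]
obs={}
for n,box in(('top',(196,136,302,238)),('side',(168,196,316,316))):
    x0,y0,x1,y1=box; c=cv2.resize(im[n][y0:y1,x0:x1],None,fx=4,fy=4,interpolation=cv2.INTER_CUBIC)
    hsv=cv2.cvtColor(c,cv2.COLOR_BGR2HSV)
    m=((hsv[...,1]<45)&(hsv[...,2]>(150 if n=='top' else 170))).astype(np.uint8)
    k,l,st,_=cv2.connectedComponentsWithStats(m); m=(l==1+st[1:,4].argmax()).astype(np.uint8)
    m=cv2.morphologyEx(m,cv2.MORPH_OPEN,np.ones((7,7)))
    h=cv2.convexHull(cv2.findContours(m,0,1)[0][0] if 0 else np.vstack(cv2.findContours(m,0,1)[0]))
    q=cv2.approxPolyN(h,4,ensure_convex=True).reshape(-1,2) if hasattr(cv2,'approxPolyN') else cv2.boxPoints(cv2.minAreaRect(h))
    obs[n]=(q+.5)/4-.5+np.array([x0,y0]); w=toplane(n,obs[n],.032)
    print(n,obs[n].round(1).tolist(),w[:,:2].round(3).tolist(),np.linalg.norm(w-np.roll(w,1,0),axis=1).round(3))
def res(p,names):
    r=[]
    for n in names:
        a=proj(n,W(p,top)); d=np.linalg.norm(a[:,None]-obs[n][None],axis=2); r+=list((a-obs[n][d.argmin(1)]).ravel())
    return np.array(r)
w0=toplane('top',obs['top'],.032).mean(0)
for names in(['top'],['side'],['top','side']):
    best=min((least_squares(res,[w0[0],w0[1],a],args=(names,),loss='soft_l1') for a in(-.3,-.15,0,.15,.3)),key=lambda s:s.cost)
    print(names,best.x.round(4),best.cost.round(2))
np.save('pose.npy',best.x)
for n,box,f in(('top',(196,136,302,238),5),('side',(168,196,316,316),5)):
    x0,y0,x1,y1=box; c=cv2.resize(im[n][y0:y1,x0:x1],None,fx=f,fy=f,interpolation=cv2.INTER_CUBIC)
    T=lambda P:(((proj(n,W(best.x,P))-[x0,y0]+.5)*f)).round().astype(int)
    cv2.polylines(c,[T(top)],True,(0,0,255),1)
    for y in(-.09,-.03,.03,.09): cv2.circle(c,tuple(map(int,T([[-.085,y,.043]])[0])),2,(0,255,0),-1)
    cv2.imwrite(f'pics/{n}_c.png',c)
E
python3 fit.py
python3 - <<'E'
import cv2,numpy as np
a=cv2.imread('pics/top_c.png');b=cv2.imread('pics/side_c.png')
b=cv2.resize(b,None,fx=.6,fy=.6); a=cv2.resize(a,None,fx=.64,fy=.64); h=max(a.shape[0],b.shape[0])
p=lambda i:cv2.copyMakeBorder(i,0,h-i.shape[0],0,0,0)
cv2.imwrite('pics/both.png',np.hstack([p(a),p(b)]));print(h)
E
```

```text
top [[292.9, 157.4], [277.4, 232.6], [200.9, 216.9], [217.6, 141.9]] [[0.736, -0.166], [0.492, -0.108], [0.549, 0.136], [0.794, 0.079]] [0.251 0.251 0.251 0.252]
side [[308.1, 221.4], [280.6, 312.6], [171.4, 284.6], [212.1, 200.1]] [[0.495, -0.106], [0.551, 0.134], [0.791, 0.078], [0.736, -0.163]] [0.248 0.247 0.247 0.247]
['top'] [ 0.6426 -0.0146 -0.2303] 0.19
['side'] [ 0.6436 -0.0147 -0.2283] 1.23
['top', 'side'] [ 0.6432 -0.0146 -0.2291] 1.53
360
```

View pics/both.png

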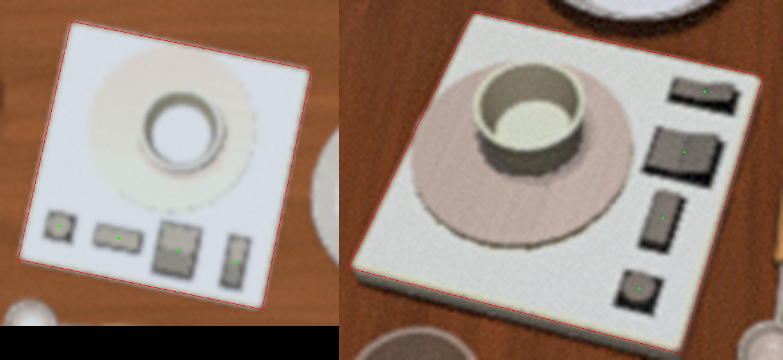

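The overlay matches the scale outline in both views. Left to right (top image pixels), the controls are:
- round key at (214,207), y = +90, round cap on a dark base
- bar key at (233,210), y = +30
- wide rocker at (251,214), y = -30
- narrow rocker at (270,217), y = -90

The crop confirms these shapes. The real ramekin is the white one on the pan, and I won't touch the others.

```bash
cat > go.py <<'E'
from h import *
x,y,a=np.load('pose.npy'); c,s=np.cos(a),np.sin(a)
o=robot.get_obs(); Rt=R.from_quat(o['tool_rot']); p=np.array(o['position'])
print('t',o['time'],'F',np.round(o['ft_force'],1),'w',o['grip_width'],'p',p.round(4))
for n,l in(('wide',(-.100,-.03)),('narrow',(-.100,-.09)),('bar',(-.085,.03))):
    t=np.array([x+c*l[0]-s*l[1],y+s*l[0]+c*l[1],.075])
    print(n,t.round(4),'dp mm',(Rt.inv().apply(t-p)*1000).round(1))
T=R.from_euler('z',a)*R.from_euler('x',np.pi)
print('rot',(Rt.inv()*T).as_rotvec().round(4))
E
python3 go.py
```

```text
t 0.45 F [-0.3 -0.  -0.1] w 0.08716117030457429 p [ 0.2513 -0.5722  0.2225]
wide [ 0.539  -0.0211  0.075 ] dp mm [ 485.  -388.9  147.5]
narrow [ 0.5254 -0.0796  0.075 ] dp mm [ 449.  -340.8  147.5]
bar [0.5672 0.0339 0.075 ] dp mm [ 533.  -427.9  147.5]
rot [-2.000e-04  0.000e+00  6.429e-01]
```

```bash
python3 -m jog '{"dp":[[40,-32,5],[80,-64,10],[120,-96,20],[160,-128,30],[200,-160,40],[240,-192,50],[280,-224,60],[320,-256,70],[360,-288,80],[400,-320,90],[440,-352,100],[485,-389,100]],"delta_rot":[[0,0,0.06],[0,0,0.12],[0,0,0.18],[0,0,0.24],[0,0,0.3],[0,0,0.36],[0,0,0.42],[0,0,0.48],[0,0,0.54],[0,0,0.6],[0,0,0.643],[0,0,0.643]],"gripper":[-1,-1,-1,-1,-1,-1,-1,-1,-1,-1,-1,-1]}' 10; python3 go.py
```

```text
time: 1.65
position: [0.5255, -0.0463, 0.1235]
tool_rot: [0.993, -0.115, -0.001, -0.0]
ft_force: [-0.2, -0.4, 0.1]
grip_width: 0.0027
grip_force: 0.0
t 1.65 F [-0.2 -0.4  0.1] w 0.0026695037943627055 p [ 0.5255 -0.0463  0.1235]
wide [ 0.539  -0.0211  0.075 ] dp mm [  7.5 -27.6  48.4]
narrow [ 0.5254 -0.0796  0.075 ] dp mm [ 7.5 32.4 48.4]
bar [0.5672 0.0339 0.075 ] dp mm [ 22.4 -87.7  48.4]
rot [ 0.      0.001  -0.0009]
```

```bash
python3 -m jog '{"dp":[[0,0,0],[0,0,0],[0,0,0]],"delta_rot":[[0,0,0],[0,0,0],[0,0,0]],"gripper":[-1,-1,-1]}' ; python3 go.py
```

```text
time: 1.95
position: [0.5248, -0.049, 0.1243]
tool_rot: [0.993, -0.115, -0.0, 0.0]
ft_force: [-0.6, -0.4, -0.1]
grip_width: 0.0004
grip_force: 0.0
t 1.95 F [-0.6 -0.4 -0.1] w 0.00036027506893842237 p [ 0.5248 -0.049   0.1243]
wide [ 0.539  -0.0211  0.075 ] dp mm [  7.5 -30.4  49.3]
narrow [ 0.5254 -0.0796  0.075 ] dp mm [ 7.5 29.6 49.3]
bar [0.5672 0.0339 0.075 ] dp mm [ 22.4 -90.4  49.3]
rot [ 0.0003  0.     -0.0006]
```

```bash
python3 -m jog '{"dp":[[4,-15,15],[7.5,-30.4,35],[7.5,-30.4,49],[7.5,-30.4,55],[7.5,-30.4,55]],"delta_rot":[[0,0,0],[0,0,0],[0,0,0],[0,0,0],[0,0,0]],"gripper":[-1,-1,-1,-1,-1]}' ; python3 go.py
python3 - <<'E'
from h import *
a=robot.camera('side')[200:320,190:330,::-1]; robot_w=robot.camera('wrist')[:,:,::-1]
cv2.imwrite('pics/hov.png',np.hstack([cv2.resize(a,(400,343),interpolation=cv2.INTER_CUBIC),cv2.resize(robot_w,(400,343))]))
E
```

```text
time: 2.45
position: [0.5384, -0.0218, 0.0687]
tool_rot: [0.993, -0.116, -0.001, -0.0]
ft_force: [0.7, -0.5, 0.5]
grip_width: 0.0003
grip_force: 0.0
t 2.45 F [ 0.7 -0.5  0.5] w 0.0002568821954622791 p [ 0.5384 -0.0218  0.0687]
wide [ 0.539  -0.0211  0.075 ] dp mm [ 0.4 -0.8 -6.3]
narrow [ 0.5254 -0.0796  0.075 ] dp mm [ 0.6 59.2 -6.3]
bar [0.5672 0.0339 0.075 ] dp mm [ 15.3 -60.8  -6.4]
rot [ 0.0001  0.0019 -0.0026]
```

View pics/hov.png

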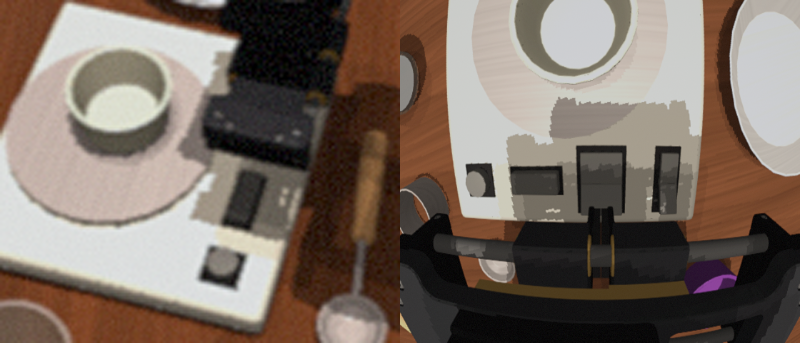

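The wrist view shows the shut fingers lined up with the wide rocker's near wing at about (602,215). I'll press down slowly.

```bash
python3 -m jog '{"dp":[[0.4,-0.5,8],[0.4,-0.5,14],[0.4,-0.5,17],[0.4,-0.5,20],[0.4,-0.5,22],[0.4,-0.5,24],[0.4,-0.5,25],[0.4,-0.5,26],[0.4,-0.5,26]],"delta_rot":[[0,0,0],[0,0,0],[0,0,0],[0,0,0],[0,0,0],[0,0,0],[0,0,0],[0,0,0],[0,0,0]],"gripper":[-1,-1,-1,-1,-1,-1,-1,-1,-1]}'
```

```text
time: 3.45
position: [0.54, -0.0199, 0.0432]
tool_rot: [0.993, -0.114, 0.0, -0.0]
ft_force: [-0.1, -0.3, 0.5]
grip_width: 0.0001
grip_force: 0.2
```

```bash
python3 -m jog '{"dp":[[0,0,0.7],[0,0,1.4],[0,0,2],[0,0,2]],"delta_rot":[[0,0,0],[0,0,0],[0,0,0],[0,0,0]],"gripper":[-1,-1,-1,-1]}'
```

```text
time: 3.85
position: [0.5401, -0.02, 0.0414]
tool_rot: [0.993, -0.114, 0.0, 0.0]
ft_force: [-0.8, 0.7, 3.0]
grip_width: 0.0004
grip_force: 1.5
```

```bash
python3 -m jog '{"dp":[[0,0,0.7],[0,0,1.4],[0,0,2],[0,0,2]],"delta_rot":[[0,0,0],[0,0,0],[0,0,0],[0,0,0]],"gripper":[-1,-1,-1,-1]}'
```

```text
time: 4.25
position: [0.5401, -0.02, 0.0412]
tool_rot: [0.993, -0.114, 0.001, 0.0]
ft_force: [-2.7, 1.9, 16.6]
grip_width: 0.0008
grip_force: 8.3
```

Hard stop reached at 17 N. I'll lift and move above the narrow rocker (60 mm along tool +y).

```bash
python3 -m jog '{"dp":[[0,0,-15],[0,0,-30],[0,20,-34],[0,40,-34],[0,60,-34],[0,60,-34],[0,60,-34]],"delta_rot":[[0,0,0],[0,0,0],[0,0,0],[0,0,0],[0,0,0],[0,0,0],[0,0,0]],"gripper":[-1,-1,-1,-1,-1,-1,-1]}'; python3 go.py;  python3 - <<'E'
from h import *
a=robot.camera('side')[200:320,190:330,::-1]; robot_w=robot.camera('wrist')[150:290,120:400,::-1]
cv2.imwrite('pics/hov2.png',np.hstack([cv2.resize(a,(350,300),interpolation=cv2.INTER_CUBIC),cv2.resize(robot_w,(450,300))]))
E
```

```text
time: 4.95
position: [0.5262, -0.0786, 0.073]
tool_rot: [0.993, -0.115, 0.0, -0.0]
ft_force: [0.7, -0.1, -0.3]
grip_width: 0.0007
grip_force: 0.0
t 4.95 F [ 0.7 -0.1 -0.3] w 0.0006905387470416645 p [ 0.5262 -0.0786  0.073 ]
wide [ 0.539  -0.0211  0.075 ] dp mm [ -0.7 -58.9  -1.9]
narrow [ 0.5254 -0.0796  0.075 ] dp mm [-0.6  1.1 -2. ]
bar [0.5672 0.0339 0.075 ] dp mm [  14.2 -118.9   -1.9]
rot [-0.0002 -0.0001 -0.0013]
```

View pics/hov2.png

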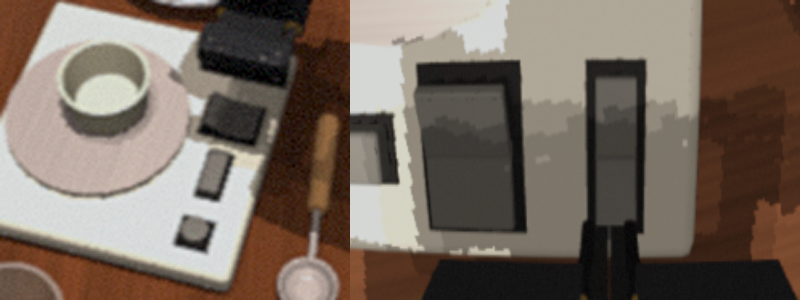

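The wide rocker's far wing is now up, and the fingers are over the narrow rocker's near wing at about (612,225).

```bash
python3 -m jog '{"dp":[[-0.5,1,8],[-0.5,1,16],[-0.5,1,20],[-0.5,1,23],[-0.5,1,26],[-0.5,1,28],[-0.5,1,30],[-0.5,1,32],[-0.5,1,33],[-0.5,1,34],[-0.5,1,34]],"delta_rot":[[0,0,0],[0,0,0],[0,0,0],[0,0,0],[0,0,0],[0,0,0],[0,0,0],[0,0,0],[0,0,0],[0,0,0],[0,0,0]],"gripper":[-1,-1,-1,-1,-1,-1,-1,-1,-1,-1,-1]}'
```

```text
time: 6.15
position: [0.5255, -0.0793, 0.0412]
tool_rot: [0.993, -0.114, 0.0, 0.0]
ft_force: [-3.9, 1.8, 16.1]
grip_width: 0.0003
grip_force: 8.3
```

```bash
python3 -m jog '{"dp":[[0,0,-15],[0,0,-34],[5,-30,-36],[10,-60,-36],[15,-90,-36],[15,-120,-36],[15,-120,-36],[15,-120,-36]],"delta_rot":[[0,0,0],[0,0,0],[0,0,0],[0,0,0],[0,0,0],[0,0,0],[0,0,0],[0,0,0]],"gripper":[-1,-1,-1,-1,-1,-1,-1,-1]}'; python3 go.py;  python3 - <<'E'
from h import *
a=robot.camera('side')[200:320,190:330,::-1]; robot_w=robot.camera('wrist')[150:290,200:480,::-1]
cv2.imwrite('pics/hov3.png',np.hstack([cv2.resize(a,(350,300),interpolation=cv2.INTER_CUBIC),cv2.resize(robot_w,(450,300))]))
E
```

```text
time: 6.95
position: [0.5676, 0.0346, 0.0751]
tool_rot: [0.994, -0.113, 0.0, 0.0]
ft_force: [-0.0, -1.2, 0.7]
grip_width: 0.0002
grip_force: 0.0
t 6.95 F [-0.  -1.2  0.7] w 0.00024412492683772223 p [0.5676 0.0346 0.0751]
wide [ 0.539  -0.0211  0.075 ] dp mm [-15.3  60.8   0.1]
narrow [ 0.5254 -0.0796  0.075 ] dp mm [-1.540e+01  1.208e+02  1.000e-01]
bar [0.5672 0.0339 0.075 ] dp mm [-0.2  0.8  0.1]
rot [ 0.0003 -0.0009  0.0017]
```

View pics/hov3.png

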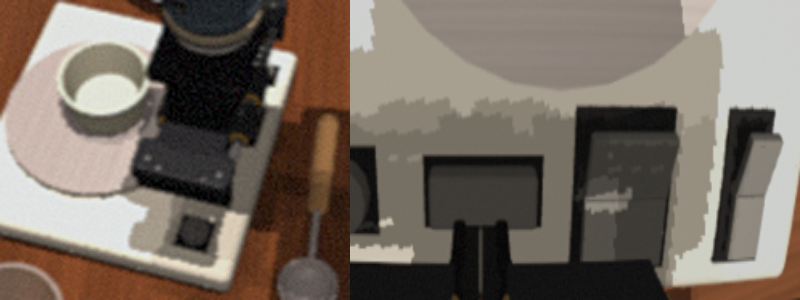

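Both rockers are over, with far wings raised, and the fingers are on the bar key at about (483,225). I'll press it fully, hold briefly and measure.

```bash
python3 -m jog '{"dp":[[-0.2,0.5,10],[-0.2,0.5,20],[-0.2,0.5,28],[-0.2,0.5,31],[-0.2,0.5,33],[-0.2,0.5,35],[-0.2,0.5,37],[-0.2,0.5,38.5],[-0.2,0.5,40],[-0.2,0.5,40],[-0.2,0.5,40]],"delta_rot":[[0,0,0],[0,0,0],[0,0,0],[0,0,0],[0,0,0],[0,0,0],[0,0,0],[0,0,0],[0,0,0],[0,0,0],[0,0,0]],"gripper":[-1,-1,-1,-1,-1,-1,-1,-1,-1,-1,-1]}'
```

```text
time: 8.15
position: [0.5666, 0.0335, 0.039]
tool_rot: [0.993, -0.114, 0.0, 0.0]
ft_force: [-8.3, -1.8, 26.4]
grip_width: 0.0004
grip_force: 13.3
```

```bash
Z='"delta_rot":[[0,0,0],[0,0,0]],"gripper":[-1,-1]'; python3 -m jog '{"dp":[[0,0,-5],[0,0,-5],[0,0,-5]],"delta_rot":[[0,0,0],[0,0,0],[0,0,0]],"gripper":[-1,-1,-1]}'; python3 -m jog '{"dp":[[0,0,-1.5],[0,0,-1.5],[0,0,-1.5]],"delta_rot":[[0,0,0],[0,0,0],[0,0,0]],"gripper":[-1,-1,-1]}'
```

```text
time: 8.45
position: [0.5675, 0.0338, 0.0407]
tool_rot: [0.993, -0.114, 0.001, -0.0]
ft_force: [-1.0, -0.1, 2.6]
grip_width: 0.0004
grip_force: 1.8
time: 8.75
position: [0.5675, 0.0338, 0.0416]
tool_rot: [0.993, -0.114, 0.0, -0.0]
ft_force: [-0.2, -0.5, 2.9]
grip_width: 0.0004
grip_force: 1.5
```

The spring force is 2.6 N at z 0.0407, which fits a key top near 0.044, so 0.039 was fully down. Now I'll lift clear and back away for a check.

```bash
python3 -m jog '{"dp":[[0,0,-10],[0,0,-40],[0,0,-80],[-30,30,-120],[-60,70,-130],[-90,110,-130],[-90,150,-130],[-90,190,-130],[-90,230,-130],[-90,230,-130]],"delta_rot":[[0,0,0],[0,0,0],[0,0,0],[0,0,0],[0,0,0],[0,0,0],[0,0,0],[0,0,0],[0,0,0],[0,0,0]],"gripper":[-1,-1,-1,-1,-1,-1,-1,-1,-1,-1]}'
python3 - <<'E'
from h import *
a=robot.camera('side')[:,:,::-1]; b0=cv2.imread('pics/side.png')
cv2.imwrite('pics/end.png',np.hstack([cv2.resize(x[195:345,165:340],(400,343),interpolation=cv2.INTER_CUBIC) for x in(b0,a)]))
E
```

```text
time: 9.75
position: [0.4272, -0.1744, 0.1722]
tool_rot: [0.993, -0.117, 0.001, 0.001]
ft_force: [0.1, -0.1, -0.2]
grip_width: 0.0001
grip_force: 0.0
```

View pics/end.png

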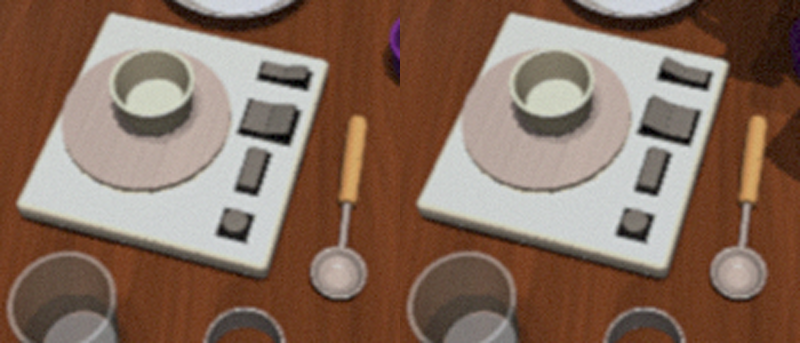

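Before (left) and after (right): both rockers, at (685,73) and (670,118), are flipped. The bar key at (653,170) is back up, and the ramekin and spoon haven't moved.

```bash
python3 -m jog '{"dp":[[0,0,0],[0,0,0]],"delta_rot":[[0,0,0],[0,0,0]],"gripper":[-1,-1]}' >/dev/null; python3 -c "
from rig import robot
print(robot.hand_in())"
```

```text
the job is handed in; nothing more can be done
None
```

I switched both rockers fully over, wide then narrow, then pressed the bar key fully and let it spring back. I handed the job in at about 10 s; the ramekin, round key and everything else I could see in the final check looked unmoved.

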